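# Dispense one agar plate and slide it to the code reader

### The arm

A 6-joint arm with a two-finger parallel gripper is mounted at the origin on a cart in front of the work surface, level with it; the furniture and walls round the work are solid. World frame = base frame: x ahead of the robot, y to its left, z up, the work surface at z = 0. Lengths are in m, angles in rad, forces in N, time in s.
With the tool pointing down it reaches from about 0.25 to 0.725 m from the base axis. Payload 4 kg.
Tool frame: the origin (TCP) lies on the centre line of the jaws, within the pads' length; the fingertips stand 25 mm ahead of it and the grasp point (between the pads) lies 6 mm ahead of it; z points along the fingers, x is the direction in which the jaws open and shut, and the axes are right-handed (so a half turn about z gives the same grasp; the last joint's range is limited). The gripper opens to 85 mm and grips with 20 to 120 N. Pads are 22 mm wide; open, the fingers measure 114 mm over their backs; the gripper's body (76 mm by 85 mm) begins 54 mm behind the grasp point. The pads swing forward as they close: fully open they stand 13 mm farther back than shut.
Start: joints at [1.218, 0.241, 0.005, 1.335, 0, 1.571], TCP at [0.173, 0.469, 0.256] pointing down, gripper open.
Joint ranges: [-2.72, 2.72], [-1.05, 1.87], [-1.09, 1.28], [-1.99, 2.15], [-1.42, 1.44], [-3.14, 3.14]. Speed limits (rad/s): [2.79, 2.79, 3.14, 3.14, 3.14, 3.14].

### API

Orientations are given as a unit quaternion [x, y, z, w].
In Python, from workcell import bot, imaging, order gives the robot as it stands.
- The arm moves only by the tool carry_out, never from a script. Its argument "moves" is a list of rows, each a list of 5 numbers: the shift along the tool's x, y, z scaled (see below), then the turn about the tool's z scaled (see below), then the opening, from -1 (shut) to 1 (fully open). In form: [[tx, ty, tz, roll, hand], ...]. A call has 1 to 20 rows; each row is the pose to reach, as a shift and turn from the pose commanded when the call began, along the tool's axes at that moment; what a row does not reach only later rows make up. The controller multiplies each number of a shift by 0.1 m and each number of a turn by 90 degrees. A row lasts 1/10 s, in which the tool goes at most 50 mm and 8.59 degrees, less where a joint would pass 70% of its speed; a pose out of reach is approached as far as the arm can. A call with a number of a shift or a turn outside -1 to 1 is refused whole. A call with a gripper value outside its range is refused whole. The fingers move at their own pace and stop on an object; the grip force is fixed at half the most. Time passes only in rows, so rows that repeat a pose let the fingers close. It gives the time, the measured TCP pose, the force and the opening at its end, in the units of the state.
- bot.get_obs(): the state, without advancing time (a new reading comes with each control period).
- imaging.camera(name): name is "scene" or "top" or "wrist"; returns the picture (400x640x3 uint8, red, green, blue); there is no depth.
- imaging.camera_model(name): a dict with "fovy" (degrees; the focal length in pixels is half the picture's height over the tangent of half this angle, whatever the lens; pixels are square), "cx", "cy" (the principal point, pixels), "eye" and "rotation" of the camera in the world. Camera axes: x right, y up, looking along -z (the intrinsics and any distortion apply to the point x, -y, -z); pixel columns grow to the right and rows downward; lengths in m; the calibration is good to about 2 mm. A picture is of the moment at which its call begins: read the wrist's pose just before it. camera_model takes no time and is no camera call; for the wrist camera it gives the pose at the moment of the call.
- order.job_done(): hands the job in, once; it reports no verdict.
The state is a dict: "clock": time; "joint_pos": joint angles; "joint_vel": joint speeds; "tau": joint torques, N m; "eef_pos": TCP position; "tool_rot": TCP orientation; "ft_force": force on the tool from outside, world axes, zero at the start; "ft_torque": the same for the moment, N m; "grip_width": finger opening in m.
Only numpy, scipy, OpenCV 4.12 (cv2) and the standard library are available. Lean on these libraries where they do the work, as an engineer would, in place of code of your own. Each camera call takes 0.05 s, during which the arm holds its last target.

### The job

Press the plunger of the agar-plate dispenser fully in once and let it spring back, so that a single plate comes out onto the landing and the next one drops into its place. Then push the plate that came out along the lane with the fingertips until it rests against the stop of the code reader. Never lift or tip it, and leave everything else on the bench where it is.

Things in the scene. Friction and masses are not known exactly. Their poses are not given: they have to be found in the camera images.
- dispenser: Plate dispenser, fixed. Origin: on the bench under the centre of the magazine (clear upright tube, 97 mm across, top 78 mm above the bench). x: along the lane; y: from magazine to plunger; plates leave towards -y. Grey base, 10 mm high, is the floor of magazine, landing and lane. Spring barrels at x = +/-58.5 mm, y -54 to 52 mm, are up to 50 mm high.
- landing (a point): Point on the base, 100 mm towards -y of the dispenser's origin: where the centre of the ejected plate comes to rest (within about 5 mm). On the -x side the landing is open, so that fingers can get behind the plate (the base ends at x = -75 mm; the bench is 10 mm lower); towards +x it leads into the lane.
- plunger (a joint): Travel of the plunger: 0 out (rest), 0.104 m fully in, at a hard stop. A spring pushes back with 2 N at rest, 6 N fully in, plus 14 N per m/s. While held in, its blade carries the rest of the stack; let go, it returns in about a second and the next plate drops.
- plunger_button (a point): Centre of the outer face of the plunger's round black button, 45 mm in diameter, facing the dispenser's +y; 40 mm above the bench, at rest 191 mm from the dispenser's origin. Press it towards the dispenser's -y; it moves with the plunger. A crossbar 134 mm wide, top 51 mm above the bench, stands 19 mm behind this face.
- plate_0: The lowest plate in the magazine, the one that comes out: round flat closed agar plate (petri dish), 87 mm in diameter where it touches, 13 mm high (its rim looks 90 x 15 mm), about 30 g. Origin: centre of its underside; z up.
- plate_1: The second plate, lying on plate_0 in the magazine, of the same size; origin at the centre of its underside, 13 mm higher. It drops to the floor of the magazine once the plunger is back.
- plate_2: The third plate in the magazine, same size.
- plate_3: The top plate in the magazine, same size.
- reader: Grey code reader (40 x 54 mm, 42 mm high) with the plate stop in front: two rubber bumpers on a bar 16 mm high. Clamped across the lane at a distance that varies; fixed. Origin: on the base, mid-lane, below the front of the bumpers; x points along the lane, away from the landing.
- plate_seat (a point): Point on the base, mid-lane, 43.5 mm before the bumpers: the centre of a plate that rests against the stop. The lane is 91.5 mm wide between fences 9 mm high above the base; the outer fence (dispenser's y = -144.5 mm) starts at x = -65 mm beside the landing, the inner one (y = -53 mm) at x = 55 mm.
- timer: Bystander: white timer, 58 x 70 x 18 mm. Origin at the centre of its underside, as for all bystanders.
- vial_a: Bystander: capped vial, 29 mm in diameter, 61 mm high.
- vial_b: Bystander: capped vial, 29 mm in diameter, 61 mm high.
- media_bottle: Bystander: screw-cap media bottle, 70 mm in diameter, 144 mm high.
- beaker: Bystander: small glass beaker, 59 mm in diameter, 70 mm high.
- pen: Bystander: pen lying on the bench, 145 mm long along its y, 9 mm high.

How it is judged:
On the way, in this order (a step that is already met when the one before it is completed fails the run):
1. the plunger is pressed fully in and the lowest plate is out on the landing (value of joint plunger above 0.098 m and y of plate_0 in the frame of dispenser below -0.085 m), for 0.1 s.
2. the plunger has sprung back, the next plate has dropped and the ejected plate lies on the base (value of joint plunger below 0.008 m and height (world z) of plate_1 below 0.0145 m and y of plate_0 in the frame of dispenser below -0.085 m), for 0.2 s.
At the end, for the whole second after the job is handed in: plate_0 lies flat on the lane at rest, its centre within 7 mm of plate_seat (against the reader's stop); the plunger is out (below 8 mm), plate_1 has dropped to the floor of the magazine, and plates 1 to 3 are still in the magazine (horizontal distance between plate_0 and plate_seat below 0.007 m and height (world z) of plate_0 below 0.013 m and angle between plate_0's own z axis and vertical below 0.06 rad and linear speed of plate_0 below 0.01 m/s and value of joint plunger below 0.008 m and height (world z) of plate_1 below 0.0145 m and not (y of any of plate_1, plate_2, plate_3 in the frame of dispenser below -0.02 m)); the robot touches nothing.
It fails at once if a second plate is ejected or taken from the magazine (y of any of plate_1, plate_2, plate_3 in the frame of dispenser below -0.02 m or height (world z) of plate_1 above 0.038 m or height (world z) of plate_2 above 0.051 m or height (world z) of plate_3 above 0.064 m).
It fails at once if the dispensed plate is lifted (15 mm) or tipped (height (world z) of plate_0 above 0.025 m or angle between plate_0's own z axis and vertical above 0.3 rad).
It fails at once if a bystander is moved by more than 25 mm (distance of any of timer, vial_a, vial_b, media_bottle, beaker, pen from where it was at the start of the episode above 0.025 m).
It also fails if it takes over 54 s, if anything falls off the work surface, if the arm or the gripper's body presses on something with over 40 N, if the wrist force passes 120 N, or if a joint passes its speed limit or range.

## Working session

There is one attempt and no reset: what is moved stays moved. The work goes in short steps, Python scripts to look and compute and a tool call to move; the robot and the scene stay as the last step left them, time stands still between calls to the robot, and variables do not carry over. Pictures are saved under pics/ and viewed, and the job is handed in when it is done.

Besides the shell and the picture viewer there is one more tool, called after "Call:" by a JSON object that holds its "api" and its "payload", one argument or row to a line. carry_out: Moves the arm, as the interface text tells. Its arguments: {"type":"object","properties":{"moves":{"type":"array","items":{"type":"array","items":{"type":"number","minimum":-1,"maximum":1}}}},"required":["moves"]}

```bash
mkdir -p pics; ls; python3 - <<'E'
from workcell import bot, imaging
import cv2
o=bot.get_obs(); print({k:o[k] for k in('clock','eef_pos','tool_rot','joint_pos','ft_force','grip_width')})
for n in('scene','top','wrist'):
    m=imaging.camera_model(n); print(n,m)
    cv2.imwrite(f'pics/{n}0.png',imaging.camera(n)[:,:,::-1])
E
```

```text
pics
{'clock': 0.0, 'eef_pos': array([0.17256615, 0.46865533, 0.25539998]), 'tool_rot': array([ 8.20214317e-01,  5.72055376e-01, -8.57123606e-04,  6.21955607e-04]), 'joint_pos': array([ 1.21800905e+00,  2.41431043e-01,  3.71399723e-03,  1.33519692e+00,
       -3.96524755e-05,  1.57078550e+00]), 'ft_force': array([ 0.18716773, -0.14085226,  0.4418348 ]), 'grip_width': 0.0855308515125141}
scene {'fovy': 49.85448549736554, 'cx': 324.92637168253555, 'cy': 195.32422357199397, 'eye': array([-0.15000367, -0.85744654,  0.59721534]), 'rotation': array([ 0.49752322, -0.17451976, -0.29111328,  0.79828977])}
top {'fovy': 47.72437963906326, 'cx': 324.4424226797638, 'cy': 195.49469580363822, 'eye': array([ 0.37503764, -0.04631019,  1.29289487]), 'rotation': array([-0.05287509,  0.03984946,  0.7109244 , -0.7001448 ])}
wrist {'fovy': 70.89089344575399, 'cx': 317.78748522692183, 'cy': 191.68329734063357, 'eye': array([0.10986851, 0.49185819, 0.37265069]), 'rotation': array([-0.11014849, -0.07595904,  0.56681555,  0.81290692])}
```

View pics/top0.png

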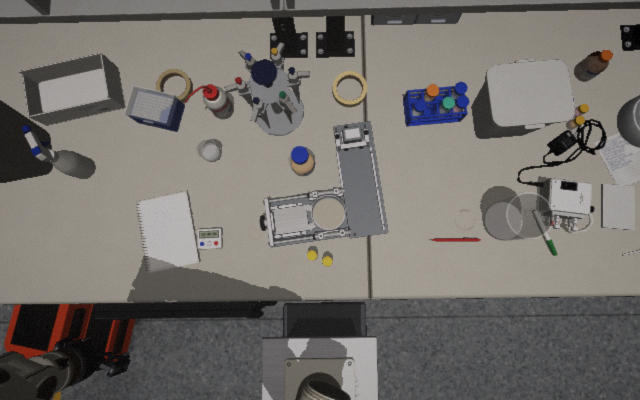

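View pics/scene0.png

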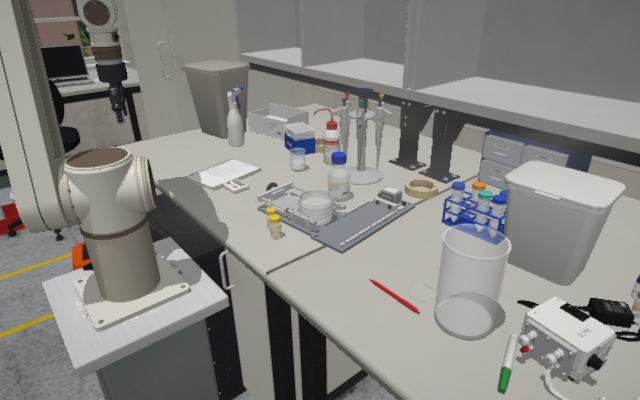

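View pics/wrist0.png

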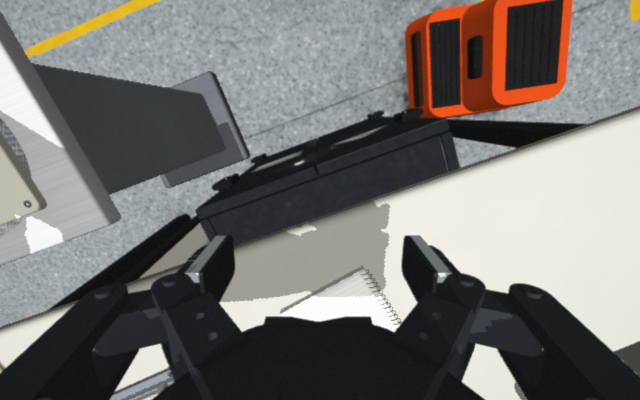

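```bash
python3 - <<'E'
import cv2
a=cv2.imread('pics/top0.png')[110:280,190:400]
cv2.imwrite('pics/top0z.png',cv2.resize(a,(800,648),interpolation=cv2.INTER_CUBIC)[:600])
a=cv2.imread('pics/scene0.png')[150:260,230:430]
cv2.imwrite('pics/scene0z.png',cv2.resize(a,(800,440),interpolation=cv2.INTER_CUBIC))
E
```

```text
(no output)
```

View pics/top0z.png

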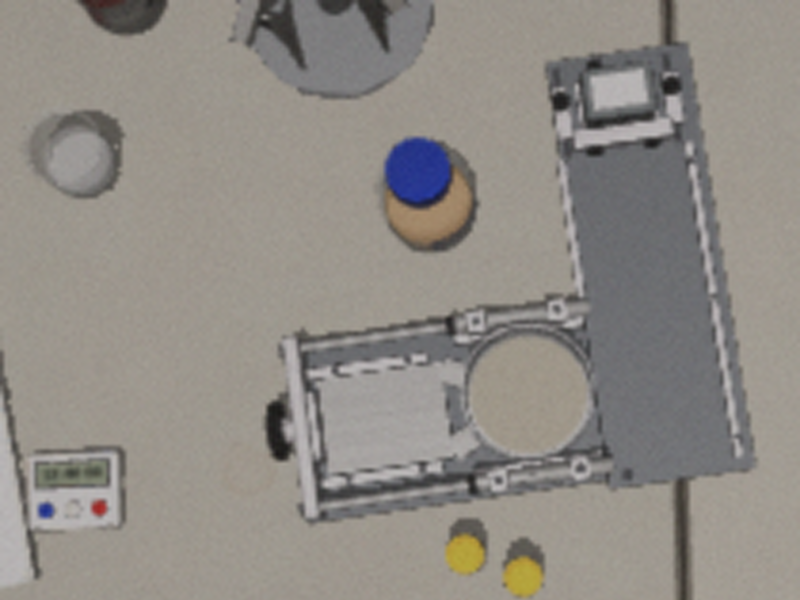

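View pics/scene0z.png

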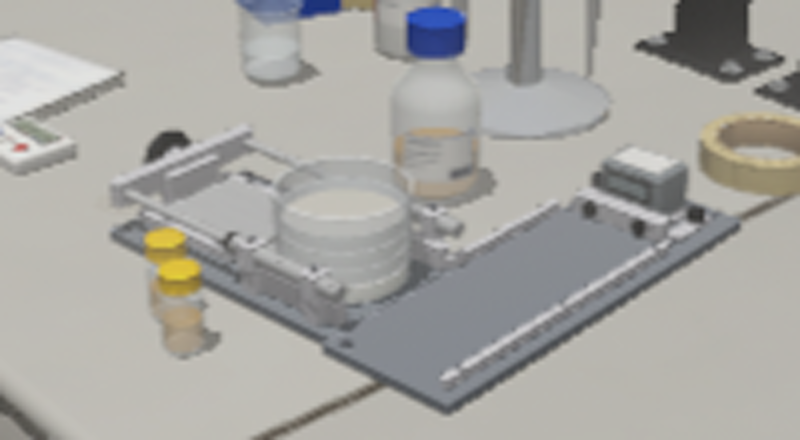

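```bash
cat > h.py <<'E'
import numpy as np, cv2
from scipy.spatial.transform import Rotation as R
from scipy.optimize import least_squares
def proj(m,P):
    P=np.atleast_2d(P); c=(P-m['eye'])@R.from_quat(m['rotation']).as_matrix()
    f=200/np.tan(np.radians(m['fovy'])/2)
    return np.c_[m['cx']+f*c[:,0]/-c[:,2], m['cy']-f*c[:,1]/-c[:,2]]
def ray(m,uv,z):
    f=200/np.tan(np.radians(m['fovy'])/2)
    d=R.from_quat(m['rotation']).as_matrix()@np.array([(uv[0]-m['cx'])/f,-(uv[1]-m['cy'])/f,-1])
    return m['eye']+d*(z-m['eye'][2])/d[2]
def D2W(p,q):
    q=np.atleast_2d(q); c,s=np.cos(p[2]),np.sin(p[2])
    return np.c_[p[0]+c*q[:,0]-s*q[:,1],p[1]+s*q[:,0]+c*q[:,1],q[:,2]]
def model(n):
    from workcell import imaging
    return imaging.camera_model(n)
E
python3 - <<'E'
from h import *
from workcell import bot
m=model('top'); k=800/210
pts=np.array([[0,0,.078],[0,.191,.040],[-.065,-.1445,.019],[.055,-.053,.019],[.067,.172,.051],[-.067,.172,.051]])
z=np.array([[529.5,391],[267,430],[741,458],[581,295],[285,337],[306,519]])/k+[190,110]
r=least_squares(lambda p:(proj(m,D2W(p,pts))-z).ravel(),[.35,0,0])
p=r.x; print(p,np.degrees(p[2])); print((proj(m,D2W(p,pts))-z).round(2))
np.save('pose.npy',p)
for n,u,h in[('bumperL',(597,151),.02),('bumperR',(652,144),.02),('vial a',(465,553),.061),('vial b',(523,577),.061),('bottle',(418,170),.144),('timer',(75,490),.018)]:
    w=ray(m,np.array(u)/k+[190,110],h); c,s=np.cos(p[2]),np.sin(p[2]); d=w[:2]-p[:2]
    print(n,w.round(3),'disp',np.round([c*d[0]+s*d[1],-s*d[0]+c*d[1]],3))
E
```

```text
[ 0.49240752 -0.03571371  0.13938226] 7.986015166282216
[[-0.36 -1.35]
 [ 0.82  0.31]
 [-1.27 -2.07]
 [ 1.77  3.94]
 [-1.01 -0.44]
 [ 0.09 -0.23]]
bumperL [ 0.675 -0.09   0.02 ] disp [ 0.173 -0.079]
bumperR [ 0.68  -0.131  0.02 ] disp [ 0.172 -0.121]
vial a [0.376 0.011 0.061] disp [-0.109  0.063]
vial b [ 0.358 -0.03   0.061] disp [-0.132  0.024]
bottle [0.635 0.037 0.144] disp [0.151 0.052]
timer [0.426 0.302 0.018] disp [-0.019  0.343]
```

```bash
python3 - <<'E'
from h import *
m=model('top'); ms=model('scene'); k=800/210
pts=np.array([[0,0,.078],[0,.191,.040],[-.065,-.1445,.019],[.067,.172,.051],[-.067,.172,.051]])
z=np.array([[529.5,391],[267,430],[741,458],[285,337],[306,519]])/k+[190,110]
r=least_squares(lambda p:(proj(m,D2W(p,pts))-z).ravel(),[.35,0,0])
p=r.x; print(p,np.degrees(p[2])); print((proj(m,D2W(p,pts))-z).round(2))
np.save('pose.npy',p)
t=np.linspace(0,2*np.pi,60)
def circ(x,y,z,r): return np.c_[x+r*np.cos(t),y+r*np.sin(t),0*t+z]
L=[circ(0,0,.078,.0485),circ(0,0,.01,.0435),circ(0,-.1,.01,.0435),
 np.c_[.0225*np.cos(t),0*t+.191,.04+.0225*np.sin(t)],
 np.array([[-.065,-.1445,.019],[.18,-.1445,.019]]),np.array([[.055,-.053,.019],[.18,-.053,.019]]),
 np.array([[.067,.172,.051],[-.067,.172,.051]]),np.array([[-.0585,-.054,.05],[-.0585,.052,.05]]),np.array([[.0585,-.054,.05],[.0585,.052,.05]]),np.array([[-.075,-.15,.01],[-.075,-.05,.01]]),
 np.array([[.168,-.1445,.02],[.168,-.053,.02]])]
for n,mm,(y0,y1,x0,x1) in(('top',m,(110,260,190,400)),('scene',ms,(150,260,230,430))):
    a=cv2.imread(f'pics/{n}0.png')[y0:y1,x0:x1]; s=800/(x1-x0); a=cv2.resize(a,None,fx=s,fy=s,interpolation=cv2.INTER_CUBIC)
    for l in L:
        q=(proj(mm,D2W(p,l))-[x0,y0])*s
        cv2.polylines(a,[q.round().astype(np.int32)],False,(0,0,255),1)
    cv2.imwrite(f'pics/{n}_ov.png',a)
E
```

```text
[ 0.48898927 -0.03700925  0.12235899] 7.010653737015207
[[ 0.14 -0.09]
 [ 1.13  0.37]
 [-1.01  0.07]
 [-0.28 -0.32]
 [ 0.01  0.01]]
```

View pics/top_ov.png

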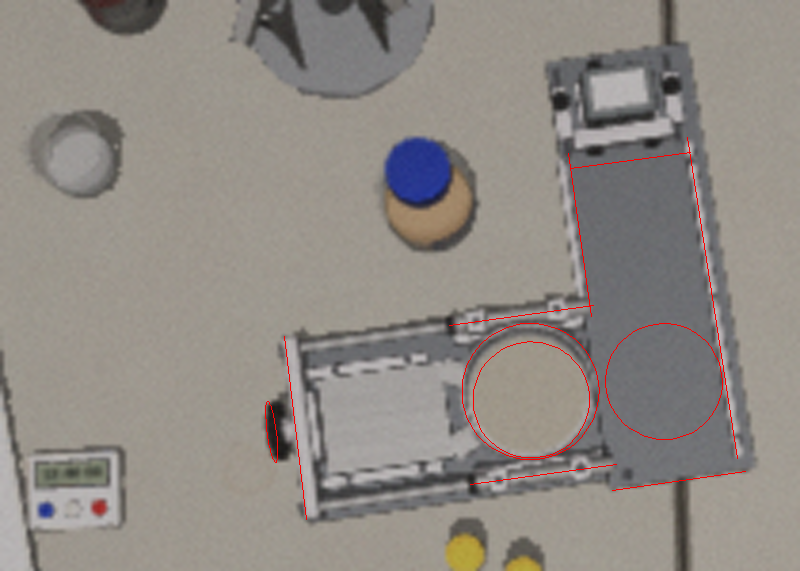

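View pics/scene_ov.png

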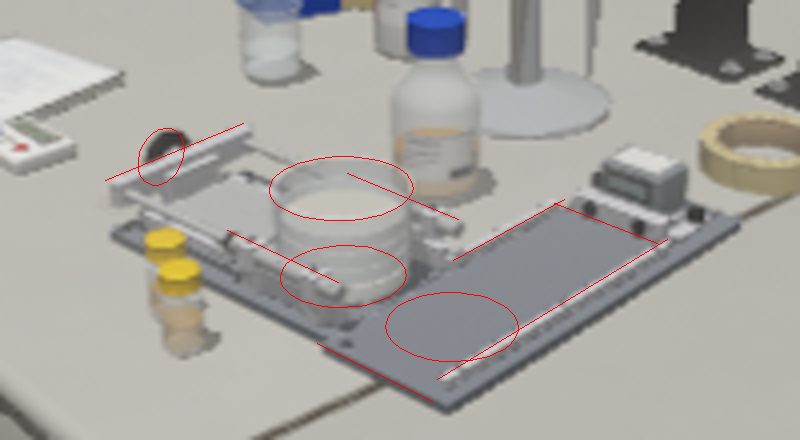

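Call:
{"api": "carry_out", "payload": {
  "moves": [
    [-0.1,0.23,0,0,-1],
    [-0.2,0.46,0,0,-1],
    [-0.31,0.69,0,0,-1],
    [-0.41,0.92,0,0,-1]
  ]
}}

```text
clock: 0.55
eef_pos: [0.2453, 0.398, 0.256]
tool_rot: [0.82, 0.572, -0.0, 0.0]
ft_force: [0.1, 0.7, 0.7]
grip_width: 0.028
```

Call:
{"api": "carry_out", "payload": {
  "moves": [
    [-0.1,0.23,0,0,-1],
    [-0.2,0.46,0,0,-1],
    [-0.31,0.69,0,0,-1],
    [-0.41,0.92,0,0,-1]
  ]
}}

```text
clock: 0.95
eef_pos: [0.3175, 0.3277, 0.256]
tool_rot: [0.82, 0.572, -0.0, 0.0]
ft_force: [-0.2, 0.5, 0.3]
grip_width: 0.0001
```

Call:
{"api": "carry_out", "payload": {
  "moves": [
    [-0.1,0.23,0,0,-1],
    [-0.2,0.46,0,0,-1],
    [-0.31,0.69,0,0,-1],
    [-0.41,0.92,0,0,-1]
  ]
}}

```text
clock: 1.35
eef_pos: [0.3897, 0.2574, 0.256]
tool_rot: [0.82, 0.572, -0.0, -0.0]
ft_force: [0.0, 0.6, -0.1]
grip_width: 0.0
```

Call:
{"api": "carry_out", "payload": {
  "moves": [
    [-0.1,0.23,0,0.09,-1],
    [-0.2,0.46,0,0.18,-1],
    [-0.31,0.69,0,0.27,-1],
    [-0.41,0.91,0,0.36,-1],
    [-0.41,0.91,0,0.45,-1],
    [-0.41,0.91,0,0.54,-1],
    [-0.41,0.91,0,0.63,-1],
    [-0.41,0.91,0,0.7,-1],
    [-0.41,0.91,0,0.7,-1]
  ]
}}

```text
clock: 2.25
eef_pos: [0.4603, 0.1883, 0.2559]
tool_rot: [0.998, 0.059, -0.0, 0.0]
ft_force: [-0.5, -0.2, -1.1]
grip_width: -0.0001
```

```bash
cat >> h.py <<'E'
def st(target=None,ang=None):
    from workcell import bot
    o=bot.get_obs(); p=np.load('pose.npy'); M=R.from_quat(o['tool_rot']).as_matrix(); e=o['eef_pos']
    c,s=np.cos(p[2]),np.sin(p[2]); d=e[:2]-p[:2]
    print('t',round(o['clock'],2),'eef',e.round(4),'disp',np.round([c*d[0]+s*d[1],-s*d[0]+c*d[1],e[2]],4),'F',o['ft_force'].round(1),'w',round(o['grip_width'],4),'J',o['joint_pos'].round(2))
    print('toolx ang rel disp',round(np.degrees(np.arctan2(M[1,0],M[0,0])-p[2]),2),'tilt',M[:,2].round(3))
    if target is not None:
        w=D2W(p,target)[0]; print('shift units',(M.T@(w-e)/.1).round(3))
E
python3 - <<'E'
from h import *
st([0,.227,.05])
from workcell import imaging
mw=imaging.camera_model('wrist')
cv2.imwrite('pics/w1.png',imaging.camera('wrist')[:,:,::-1]); cv2.imwrite('pics/t1.png',imaging.camera('top')[:,:,::-1])
E
```

```text
t 2.25 eef [0.4603 0.1883 0.2559] disp [-0.001   0.2272  0.2559] F [-0.5 -0.2 -1.1] w -0.0001 J [ 0.39  0.24 -0.    1.33 -0.    1.84]
toolx ang rel disp -0.22 tilt [-0.001 -0.    -1.   ]
shift units [1.100e-02 1.000e-03 2.059e+00]
```

View pics/w1.png

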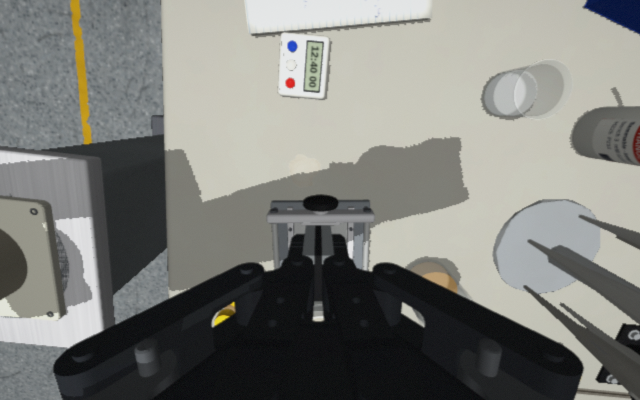

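View pics/t1.png

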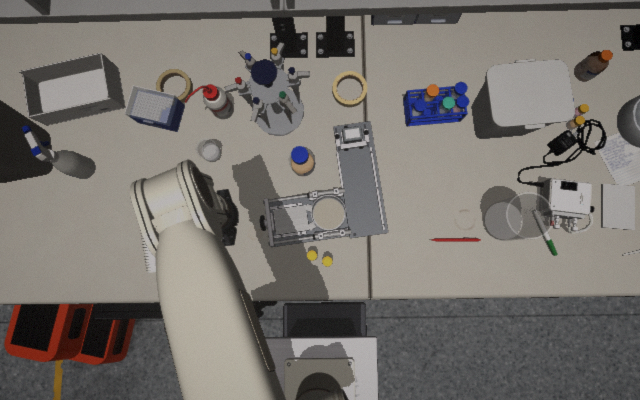

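```bash
python3 - <<'E'
from h import *
m=model('wrist'); p=np.load('pose.npy')
print(proj(m,D2W(p,[[.067,.172,.051],[-.067,.172,.051],[0,.191,.04],[0,.191,.0625]])).round(1))
a=cv2.imread('pics/w1.png')[180:270,240:400]
cv2.imwrite('pics/w1z.png',cv2.resize(a,None,fx=5,fy=5,interpolation=cv2.INTER_CUBIC))
E
```

```text
[[373.5 218.1]
 [263.7 218.3]
 [318.6 200.6]
 [318.6 206.4]]
```

View pics/w1z.png

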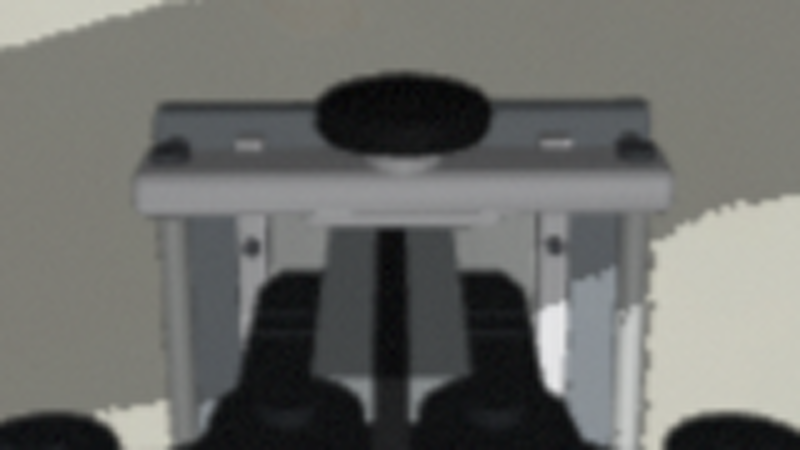

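Call:
{"api": "carry_out", "payload": {
  "moves": [
    [0.02,0,0.25,0,-1],
    [0.02,0,0.5,0,-1],
    [0.02,0,0.75,0,-1],
    [0.02,0,1.0,0,-1]
  ]
}}

```text
clock: 2.75
eef_pos: [0.4624, 0.1888, 0.1554]
tool_rot: [0.998, 0.06, 0.0, -0.0]
ft_force: [1.2, 0.7, 0.3]
grip_width: -0.0004
```

Call:
{"api": "carry_out", "payload": {
  "moves": [
    [0,0,0.25,0,-1],
    [0,0,0.5,0,-1],
    [0,0,0.75,0,-1],
    [0,0,0.95,0,-1],
    [0,0,1.0,0,-1],
    [0,0,1.0,0,-1]
  ]
}}

```text
clock: 3.35
eef_pos: [0.4619, 0.1885, 0.0557]
tool_rot: [0.998, 0.06, -0.001, 0.0]
ft_force: [0.1, 0.3, -0.1]
grip_width: 0.0001
```

```bash
python3 - <<'E'
from h import *
st([0.001,.202,.05])
from workcell import imaging
cv2.imwrite('pics/w2.png',imaging.camera('wrist')[:,:,::-1]); cv2.imwrite('pics/s2.png',cv2.resize(imaging.camera('scene')[120:260,200:440,::-1],None,fx=3.3,fy=3.3))
E
```

```text
t 3.35 eef [0.4619 0.1885 0.0557] disp [0.0006 0.2272 0.0557] F [ 0.1  0.3 -0.1] w 0.0001 J [ 0.39  0.42 -0.31  0.84  0.    1.84]
toolx ang rel disp -0.17 tilt [-0.002 -0.001 -1.   ]
shift units [0.005 0.252 0.057]
```

View pics/w2.png

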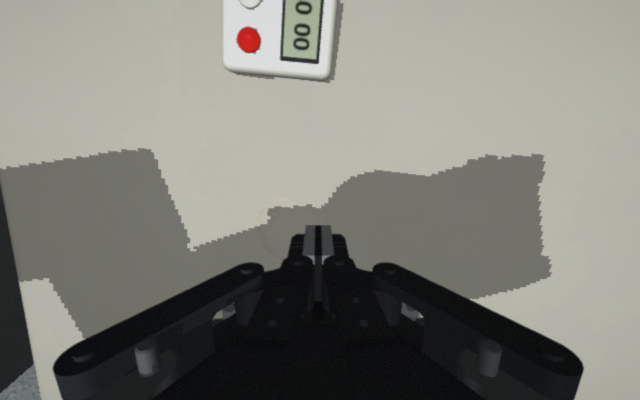

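View pics/s2.png

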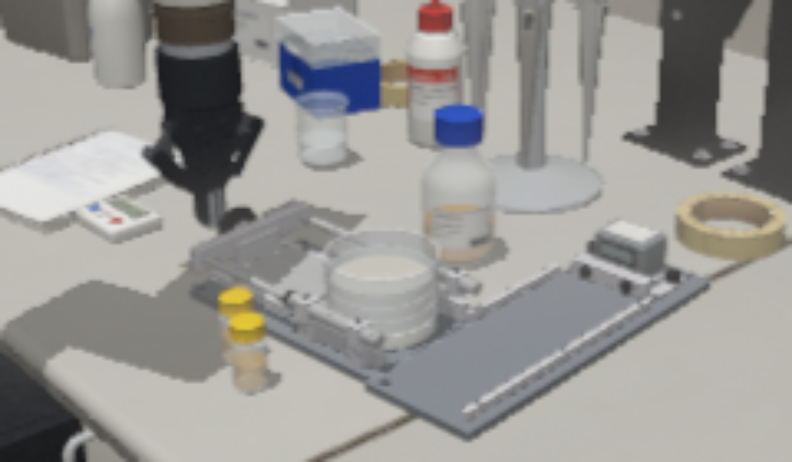

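Call:
{"api": "carry_out", "payload": {
  "moves": [
    [0.01,0.05,0.06,0,-1],
    [0.01,0.1,0.06,0,-1],
    [0.01,0.15,0.06,0,-1],
    [0.01,0.2,0.06,0,-1],
    [0.01,0.24,0.06,0,-1],
    [0.01,0.28,0.06,0,-1],
    [0.01,0.32,0.06,0,-1],
    [0.01,0.36,0.06,0,-1],
    [0.01,0.36,0.06,0,-1]
  ]
}}

```text
clock: 4.35
eef_pos: [0.468, 0.1529, 0.0506]
tool_rot: [0.998, 0.059, 0.0, -0.0]
ft_force: [-1.2, 3.1, 1.7]
grip_width: -0.0001
```

```bash
python3 - <<'E'
from h import *
st([0.001,.098,.05])
E
```

```text
t 4.35 eef [0.468  0.1529 0.0506] disp [0.0024 0.191  0.0506] F [-1.2  3.1  1.7] w -0.0001 J [ 0.32  0.42 -0.33  0.82 -0.    1.77]
toolx ang rel disp -0.24 tilt [ 0.001  0.    -1.   ]
shift units [-0.01   0.93   0.006]
```

Call:
{"api": "carry_out", "payload": {
  "moves": [
    [0,0.07,0,0,-1],
    [0,0.14,0,0,-1],
    [0,0.21,0,0,-1],
    [0,0.28,0,0,-1],
    [0,0.35,0,0,-1],
    [0,0.42,0,0,-1],
    [0,0.49,0,0,-1],
    [0,0.56,0,0,-1],
    [0,0.63,0,0,-1],
    [0,0.7,0,0,-1],
    [0,0.77,0,0,-1],
    [0,0.84,0,0,-1],
    [0,0.84,0,0,-1]
  ]
}}

```text
clock: 5.65
eef_pos: [0.4786, 0.07, 0.0506]
tool_rot: [0.998, 0.059, 0.001, -0.001]
ft_force: [1.2, 6.1, 0.6]
grip_width: -0.0001
```

Call:
{"api": "carry_out", "payload": {
  "moves": [
    [0,0.02,0,0,-1],
    [0,0.04,0,0,-1],
    [0,0.06,0,0,-1],
    [0,0.06,0,0,-1]
  ]
}}

```text
clock: 6.05
eef_pos: [0.4791, 0.0654, 0.0506]
tool_rot: [0.998, 0.06, 0.001, -0.002]
ft_force: [0.7, 8.1, 0.2]
grip_width: -0.0001
```

Call:
{"api": "carry_out", "payload": {
  "moves": [
    [0,0.01,0,0,-1],
    [0,0.02,0,0,-1],
    [0,0.02,0,0,-1]
  ]
}}

```text
clock: 6.35
eef_pos: [0.4791, 0.0653, 0.0507]
tool_rot: [0.998, 0.061, 0.001, -0.004]
ft_force: [-0.1, 14.8, 2.1]
grip_width: 0.0001
```

```bash
python3 - <<'E'
from h import *
st([0.001,.098,.05])
from workcell import imaging
cv2.imwrite('pics/s3.png',cv2.resize(imaging.camera('scene')[120:260,200:440,::-1],None,fx=3.3,fy=3.3))
E
```

```text
t 6.35 eef [0.4791 0.0653 0.0507] disp [0.0027 0.1027 0.0507] F [-0.1 14.8  2.1] w 0.0001 J [ 0.13  0.4  -0.36  0.81  0.01  1.58]
toolx ang rel disp -0.07 tilt [ 0.001  0.008 -1.   ]
shift units [-0.017  0.047  0.007]
```

View pics/s3.png

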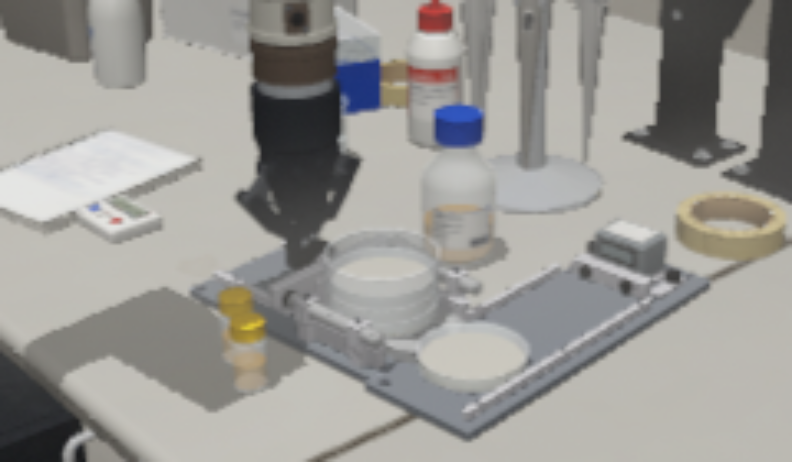

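Call:
{"api": "carry_out", "payload": {
  "moves": [
    [0,0,0,0,-1],
    [0,0,0,0,-1],
    [0,-0.08,0,0,-1],
    [0,-0.16,0,0,-1],
    [0,-0.24,0,0,-1],
    [0,-0.32,0,0,-1],
    [0,-0.4,0,0,-1],
    [0,-0.48,0,0,-1],
    [0,-0.56,0,0,-1],
    [0,-0.64,0,0,-1],
    [0,-0.72,0,0,-1],
    [0,-0.8,0,0,-1],
    [0,-0.9,0,0,-1],
    [0,-1.0,0,0,-1]
  ]
}}

```text
clock: 7.8
eef_pos: [0.4661, 0.1615, 0.05]
tool_rot: [0.998, 0.059, -0.001, 0.0]
ft_force: [-1.2, 0.8, 0.7]
grip_width: -0.0003
```

Call:
{"api": "carry_out", "payload": {
  "moves": [
    [0,-0.1,0,0,-1],
    [0,-0.2,0,0,-1],
    [0,-0.3,0,0,-1],
    [0,-0.4,0,0,-1],
    [0,-0.4,0,0,-1]
  ]
}}

```text
clock: 8.3
eef_pos: [0.4621, 0.2021, 0.0504]
tool_rot: [0.998, 0.06, 0.0, -0.0]
ft_force: [0.2, -1.0, -0.1]
grip_width: 0.0003
```

Call:
{"api": "carry_out", "payload": {
  "moves": [
    [0,0,-0.25,0,-1],
    [0,0,-0.5,0,-1],
    [0,0,-0.75,0,-1],
    [0,0,-1.0,0,-1],
    [0,0,-1.0,0,-1]
  ]
}}

```text
clock: 8.8
eef_pos: [0.4644, 0.2015, 0.154]
tool_rot: [0.998, 0.059, 0.004, -0.001]
ft_force: [0.3, -0.2, -0.0]
grip_width: 0.0003
```

```bash
python3 - <<'E'
from h import *
st([0.001,.098,.05])
from workcell import imaging
cv2.imwrite('pics/s4.png',cv2.resize(imaging.camera('scene')[120:260,200:440,::-1],None,fx=3.3,fy=3.3))
t=imaging.camera('top')[:,:,::-1]; cv2.imwrite('pics/t4.png',t)
cv2.imwrite('pics/t4z.png',cv2.resize(t[110:260,190:400],None,fx=800/210,fy=800/210,interpolation=cv2.INTER_CUBIC))
E
```

```text
t 8.8 eef [0.4644 0.2015 0.154 ] disp [0.0047 0.2397 0.154 ] F [ 0.3 -0.2 -0. ] w 0.0003 J [ 0.41  0.32 -0.17  1.08 -0.    1.86]
toolx ang rel disp -0.25 tilt [ 0.007  0.003 -1.   ]
shift units [-0.039  1.419  1.037]
```

View pics/s4.png

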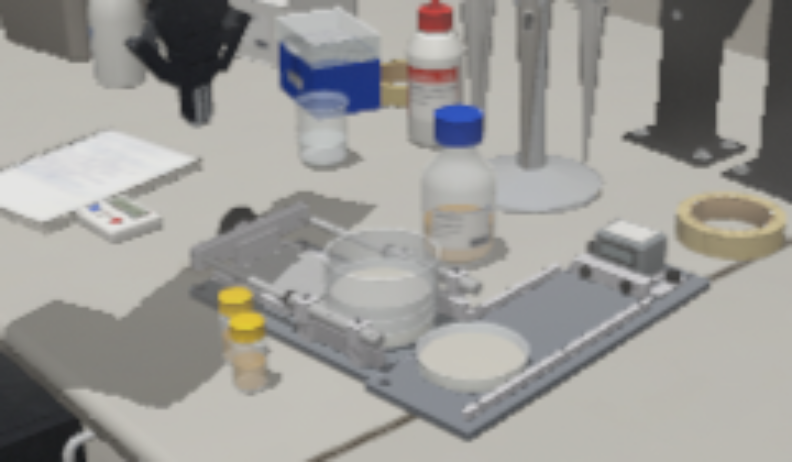

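View pics/t4z.png

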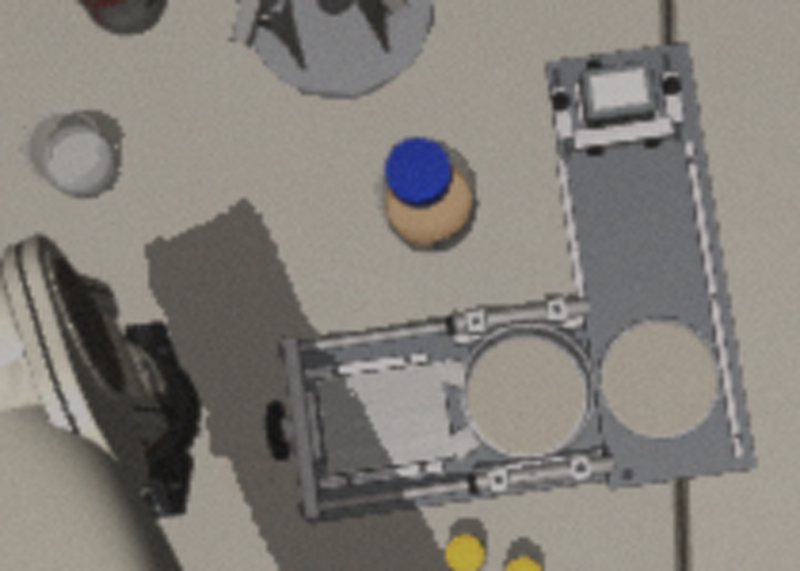

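```bash
python3 - <<'E'
from h import *
m=model('top'); p=np.load('pose.npy'); k=800/210
im=cv2.imread('pics/t4.png')[110:260,190:400]
c,s=np.cos(p[2]),np.sin(p[2])
def dd(u,z):
    w=ray(m,u,z); d=w[:2]-p[:2]; return np.round([c*d[0]+s*d[1],-s*d[0]+c*d[1]],4)
hsv=cv2.cvtColor(im,cv2.COLOR_BGR2HSV); g=im.astype(int)
msk=((g[:,:,2]-g[:,:,0])>18).astype(np.uint8)
n,l,stt,cen=cv2.connectedComponentsWithStats(msk)
for i in range(1,n):
    if 500<stt[i,4]<1500: print(stt[i],cen[i],dd(cen[i]+[190,110],.023))
print('plate',dd(np.array([659.5,378])/k+[190,110],.025))
for u in[(597,152),(652,145),(575,142),(675,128)]: print(u,dd(np.array(u)/k+[190,110],.02))
st([-.09,-.1,.16])
E
```

```text
[159  85  29  29 604] [172.64072848  99.12417219] [ 0.0017 -0.0951]
[123  90  30  29 630] [137.52698413 103.90793651] [0.002  0.0048]
plate [ 0.0011 -0.0962]
(597, 152) [ 0.1776 -0.0751]
(652, 145) [ 0.1771 -0.117 ]
(575, 142) [ 0.1876 -0.0598]
(675, 128) [ 0.1877 -0.1361]
t 8.9 eef [0.4624 0.2007 0.1507] disp [0.0026 0.2391 0.1507] F [ 0.2 -0.2  0.3] w -0.0001 J [ 0.41  0.32 -0.17  1.08 -0.    1.86]
toolx ang rel disp -0.24 tilt [ 0.001  0.    -1.   ]
shift units [-0.911  3.395 -0.095]
```

Call:
{"api": "carry_out", "payload": {
  "moves": [
    [-0.06,0.21,-0.02,0,-1],
    [-0.12,0.42,-0.04,0,-1],
    [-0.17,0.63,-0.06,0,-1],
    [-0.22,0.84,-0.08,0,-1]
  ]
}}

```text
clock: 9.3
eef_pos: [0.4488, 0.1136, 0.1567]
tool_rot: [0.998, 0.059, -0.002, 0.0]
ft_force: [0.2, 0.3, -0.3]
grip_width: -0.0003
```

Call:
{"api": "carry_out", "payload": {
  "moves": [
    [-0.06,0.21,0,0,-1],
    [-0.12,0.42,0,0,-1],
    [-0.17,0.63,0,0,-1],
    [-0.22,0.84,0,0,-1]
  ]
}}

```text
clock: 9.7
eef_pos: [0.4368, 0.0277, 0.1568]
tool_rot: [0.998, 0.059, -0.002, 0.0]
ft_force: [0.2, 0.0, 0.1]
grip_width: -0.0004
```

Call:
{"api": "carry_out", "payload": {
  "moves": [
    [-0.06,0.21,0,0,-1],
    [-0.12,0.42,0,0,-1],
    [-0.17,0.63,0,0,-1],
    [-0.22,0.84,0,0,-1]
  ]
}}

```text
clock: 10.1
eef_pos: [0.4249, -0.0581, 0.1568]
tool_rot: [0.998, 0.059, -0.002, -0.0]
ft_force: [-0.2, -0.0, 0.5]
grip_width: 0.0003
```

Call:
{"api": "carry_out", "payload": {
  "moves": [
    [-0.06,0.21,0,0,-1],
    [-0.12,0.42,0,0,-1],
    [-0.17,0.63,0,0,-1],
    [-0.24,0.84,0,0,-1],
    [-0.24,0.84,0,0,-1]
  ]
}}

```text
clock: 10.6
eef_pos: [0.411, -0.1451, 0.1569]
tool_rot: [0.998, 0.057, -0.001, -0.0]
ft_force: [0.1, 0.0, 0.6]
grip_width: -0.0001
```

```bash
python3 - <<'E'
from h import *
p=np.load('pose.npy'); w=D2W(p,[.002,.0025,0])[0]; p[:2]=w[:2]; np.save('pose.npy',p)
st([-.088,-.0985,.04])
from workcell import imaging
cv2.imwrite('pics/s5.png',cv2.resize(imaging.camera('scene')[120:260,200:440,::-1],None,fx=3.3,fy=3.3))
m=imaging.camera_model('wrist'); a=imaging.camera('wrist')[:,:,::-1].copy()
t=np.linspace(0,6.3,80)
for l in (np.c_[.002+.045*np.cos(t),-.0985+.045*np.sin(t),0*t+.025],np.c_[0.0485*np.cos(t),.0485*np.sin(t),0*t+.078],[[-.075,-.15,.01],[-.075,-.05,.01]],[[-.065,-.1445,.019],[.17,-.1445,.019]]):
    cv2.polylines(a,[proj(m,D2W(p,np.array(l))).round().astype(np.int32)],False,(0,0,255),1)
cv2.imwrite('pics/w5.png',a)
E
```

```text
t 10.6 eef [ 0.411  -0.1451  0.1569] disp [-0.0926 -0.1003  0.1569] F [0.1 0.  0.6] w -0.0001 J [-0.34  0.19 -0.33  1.05 -0.    1.12]
toolx ang rel disp -0.43 tilt [-0.003  0.    -1.   ]
shift units [ 0.049 -0.017  1.169]
```

View pics/s5.png

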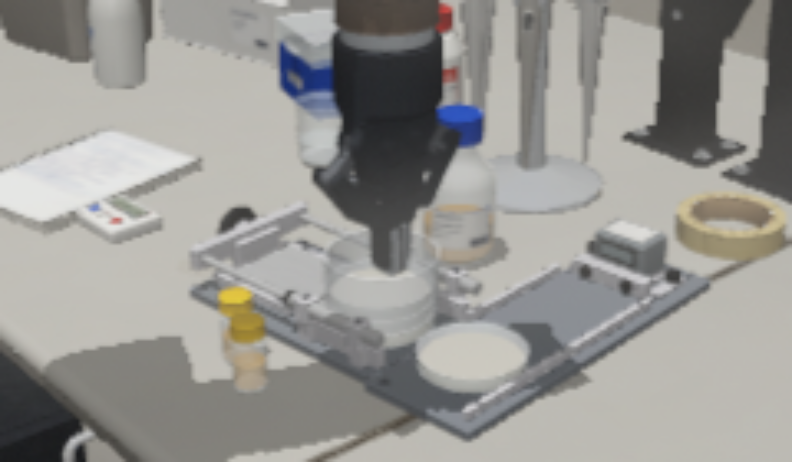

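View pics/w5.png

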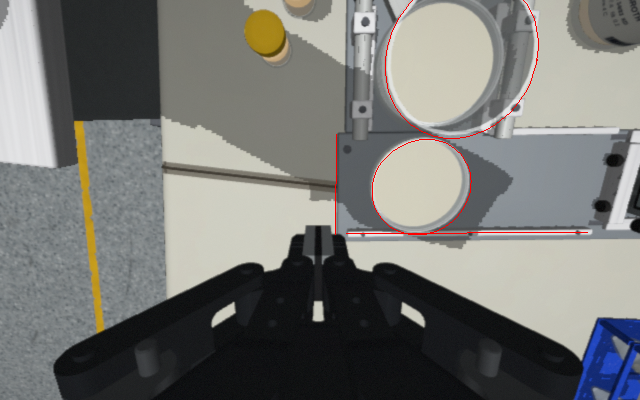

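Call:
{"api": "carry_out", "payload": {
  "moves": [
    [0,-0.01,0.2,0,-1],
    [0,-0.02,0.4,-0.005,-1],
    [0,-0.02,0.6,-0.005,-1],
    [0,-0.02,0.8,-0.005,-1],
    [0,-0.02,1.0,-0.005,-1],
    [0,-0.02,1.0,-0.005,-1]
  ]
}}

```text
clock: 11.3
eef_pos: [0.4096, -0.1397, 0.0557]
tool_rot: [0.998, 0.064, -0.003, -0.001]
ft_force: [-0.9, 0.5, -0.1]
grip_width: -0.0001
```

Call:
{"api": "carry_out", "payload": {
  "moves": [
    [0,0,0.06,0,-1],
    [0,0,0.12,0,-1],
    [0,0,0.16,0,-1],
    [0,0,0.16,0,-1]
  ]
}}

```text
clock: 11.7
eef_pos: [0.4121, -0.1414, 0.0422]
tool_rot: [0.998, 0.063, -0.0, -0.0]
ft_force: [0.2, 0.4, 0.2]
grip_width: 0.0001
```

```bash
python3 - <<'E'
from h import *
st([-.06,-.0985,.04])
from workcell import imaging
cv2.imwrite('pics/s6.png',cv2.resize(imaging.camera('scene')[120:260,200:440,::-1],None,fx=3.3,fy=3.3))
m=imaging.camera_model('wrist'); a=imaging.camera('wrist')[:,:,::-1].copy()
cv2.imwrite('pics/w6.png',a)
E
```

```text
t 11.7 eef [ 0.4121 -0.1414  0.0422] disp [-0.0911 -0.0968  0.0422] F [0.2 0.4 0.2] w 0.0001 J [-0.33  0.34 -0.49  0.74  0.    1.11]
toolx ang rel disp 0.23 tilt [-0.  0. -1.]
shift units [0.311 0.019 0.022]
```

View pics/s6.png

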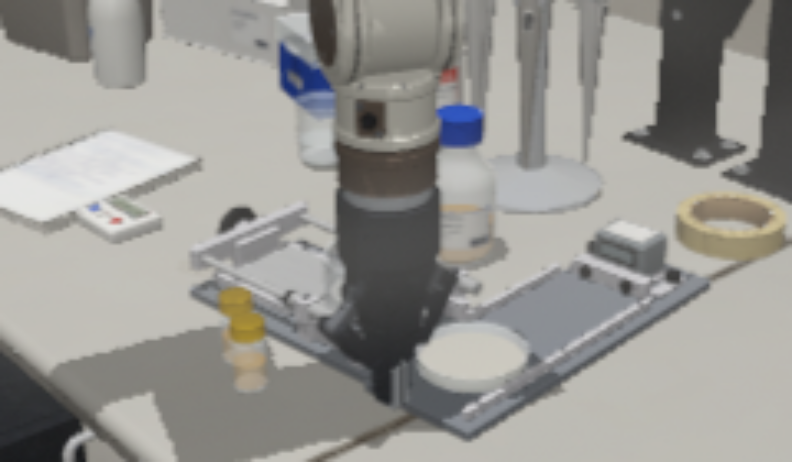

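View pics/w6.png

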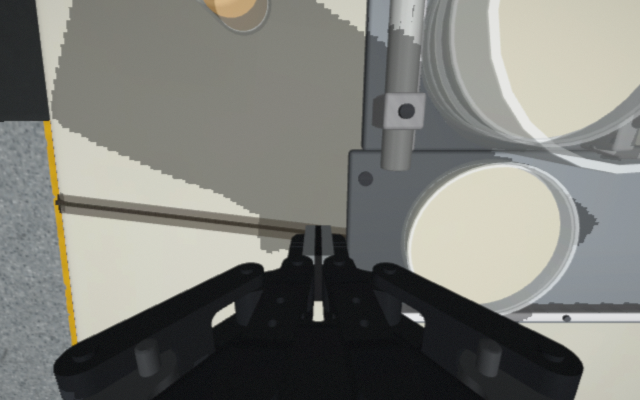

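Call:
{"api": "carry_out", "payload": {
  "moves": [
    [0.05,0.01,0.02,0,-1],
    [0.1,0.02,0.02,0,-1],
    [0.15,0.02,0.02,0,-1],
    [0.2,0.02,0.02,0,-1],
    [0.25,0.02,0.02,0,-1],
    [0.3,0.02,0.02,0,-1],
    [0.34,0.02,0.02,0,-1],
    [0.38,0.02,0.02,0,-1],
    [0.42,0.02,0.02,0,-1],
    [0.46,0.02,0.02,0,-1],
    [0.5,0.02,0.02,0,-1],
    [0.54,0.02,0.02,0,-1],
    [0.58,0.02,0.02,0,-1],
    [0.62,0.02,0.02,0,-1],
    [0.65,0.02,0.02,0,-1],
    [0.68,0.02,0.02,0,-1],
    [0.7,0.02,0.02,0,-1],
    [0.7,0.02,0.02,0,-1]
  ]
}}

```text
clock: 13.6
eef_pos: [0.4822, -0.1347, 0.0403]
tool_rot: [0.998, 0.063, 0.0, 0.0]
ft_force: [0.1, 0.3, -0.0]
grip_width: -0.0001
```

```bash
python3 - <<'E'
from h import *
st([.05,-.0985,.04])
from workcell import imaging
cv2.imwrite('pics/s7.png',cv2.resize(imaging.camera('scene')[120:260,200:440,::-1],None,fx=3.3,fy=3.3))
m=imaging.camera_model('wrist'); a=imaging.camera('wrist')[:,:,::-1].copy()
cv2.imwrite('pics/w7.png',a)
E
```

```text
t 13.6 eef [ 0.4822 -0.1347  0.0403] disp [-0.0207 -0.0986  0.0403] F [ 0.1  0.3 -0. ] w -0.0001 J [-0.27  0.45 -0.32  0.8   0.    1.17]
toolx ang rel disp 0.23 tilt [ 0. -0. -1.]
shift units [0.707 0.002 0.004]
```

View pics/s7.png

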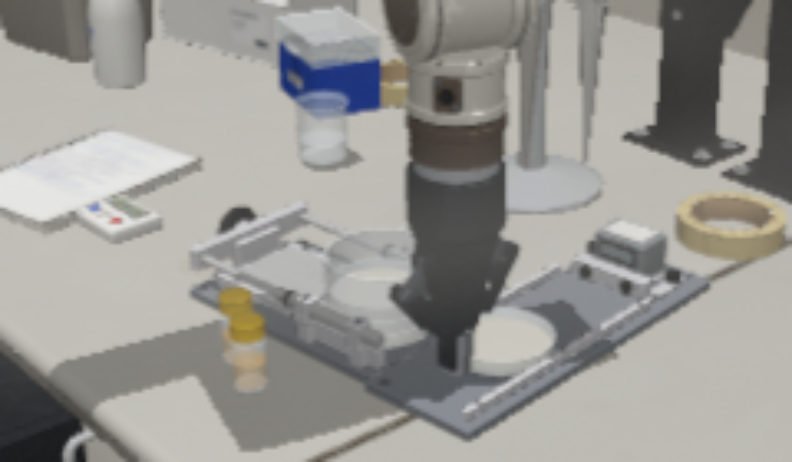

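View pics/w7.png

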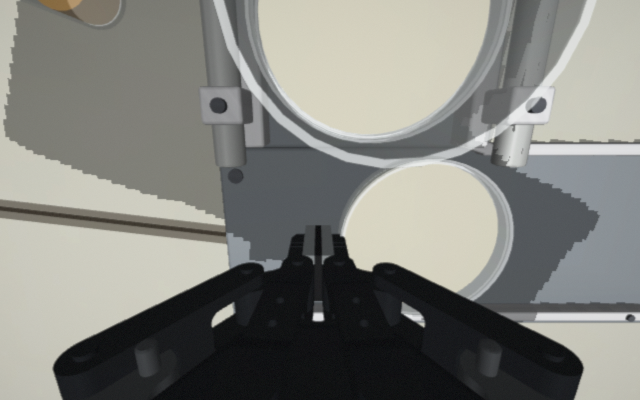

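```bash
python3 - <<'E'
from h import *
m=model('wrist'); p=np.load('pose.npy'); a=cv2.imread('pics/w7.png')
t=np.linspace(0,6.3,80)
for x in(.037,):
  for l in (np.c_[x+.045*np.cos(t),-.0985+.045*np.sin(t),0*t+.025],[[.055,-.053,.019],[.17,-.053,.019]],[[-.065,-.1445,.019],[.17,-.1445,.019]]):
    cv2.polylines(a,[proj(m,D2W(p,np.array(l))).round().astype(np.int32)],False,(0,0,255),1)
cv2.imwrite('pics/w7o.png',cv2.resize(a[130:330,200:640],None,fx=1.8,fy=1.8))
E
```

```text
(no output)
```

View pics/w7o.png

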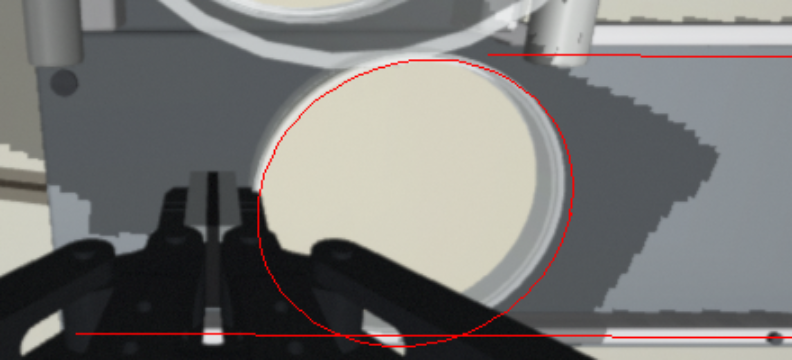

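Call:
{"api": "carry_out", "payload": {
  "moves": [
    [0.03,0,0,0,-1],
    [0.07,0,0,0,-1],
    [0.11,0,0,0,-1],
    [0.15,0,0,0,-1],
    [0.19,0,0,0,-1],
    [0.23,0,0,0,-1],
    [0.27,0,0,0,-1],
    [0.31,0,0,0,-1],
    [0.35,0,0,0,-1],
    [0.39,0,0,0,-1],
    [0.43,0,0,0,-1],
    [0.47,0,0,0,-1],
    [0.51,0,0,0,-1],
    [0.55,0,0,0,-1],
    [0.59,0,0,0,-1],
    [0.63,0,0,0,-1],
    [0.67,0,0,0,-1],
    [0.7,0,0,0,-1],
    [0.72,0,0,0,-1],
    [0.72,0,0,0,-1]
  ]
}}

```text
clock: 15.7
eef_pos: [0.5536, -0.1256, 0.0403]
tool_rot: [0.998, 0.063, 0.0, 0.0]
ft_force: [0.6, -0.2, -0.6]
grip_width: 0.0001
```

```bash
python3 - <<'E'
from h import *
st([.073,-.0985,.04])
from workcell import imaging
cv2.imwrite('pics/s8.png',cv2.resize(imaging.camera('scene')[120:260,200:440,::-1],None,fx=3.3,fy=3.3))
m=imaging.camera_model('wrist'); a=imaging.camera('wrist')[:,:,::-1].copy()
cv2.imwrite('pics/w8.png',a)
E
```

```text
t 15.7 eef [ 0.5536 -0.1256  0.0403] disp [ 0.0513 -0.0983  0.0403] F [ 0.6 -0.2 -0.6] w 0.0001 J [-0.22  0.55 -0.13  0.89  0.    1.22]
toolx ang rel disp 0.23 tilt [ 0. -0. -1.]
shift units [0.217 0.003 0.003]
```

View pics/s8.png

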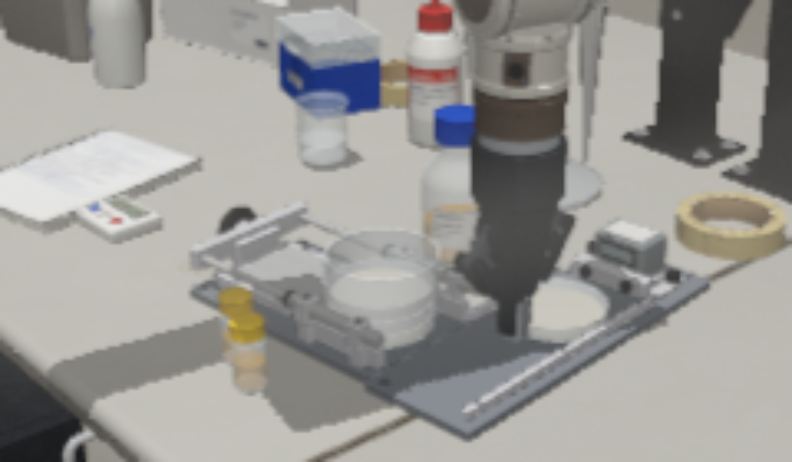

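View pics/w8.png

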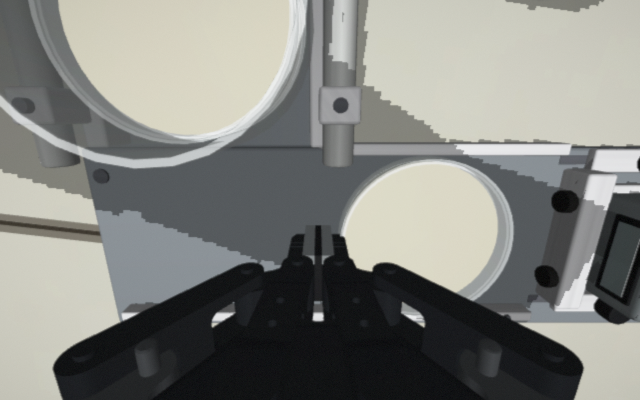

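Call:
{"api": "carry_out", "payload": {
  "moves": [
    [0.02,0,0,0,-1],
    [0.04,0,0,0,-1],
    [0.06,0,0,0,-1],
    [0.08,0,0,0,-1],
    [0.1,0,0,0,-1],
    [0.12,0,0,0,-1],
    [0.14,0,0,0,-1],
    [0.15,0,0,0,-1],
    [0.16,0,0,0,-1],
    [0.16,0,0,0,-1]
  ]
}}

```text
clock: 16.8
eef_pos: [0.5693, -0.1236, 0.0403]
tool_rot: [0.998, 0.063, 0.0, 0.0]
ft_force: [0.6, 0.4, -0.7]
grip_width: -0.0004
```

```bash
python3 - <<'E'
from h import *
st([.073,-.0985,.04])
from workcell import imaging
a=imaging.camera('wrist')[:,:,::-1].copy()
cv2.imwrite('pics/w9.png',cv2.resize(a[120:340,300:640],None,fx=2.3,fy=2.3,interpolation=cv2.INTER_CUBIC))
E
```

```text
t 16.8 eef [ 0.5693 -0.1236  0.0403] disp [ 0.0671 -0.0982  0.0403] F [ 0.6  0.4 -0.7] w -0.0004 J [-0.21  0.58 -0.09  0.91  0.    1.23]
toolx ang rel disp 0.23 tilt [ 0. -0. -1.]
shift units [0.059 0.003 0.003]
```

View pics/w9.png

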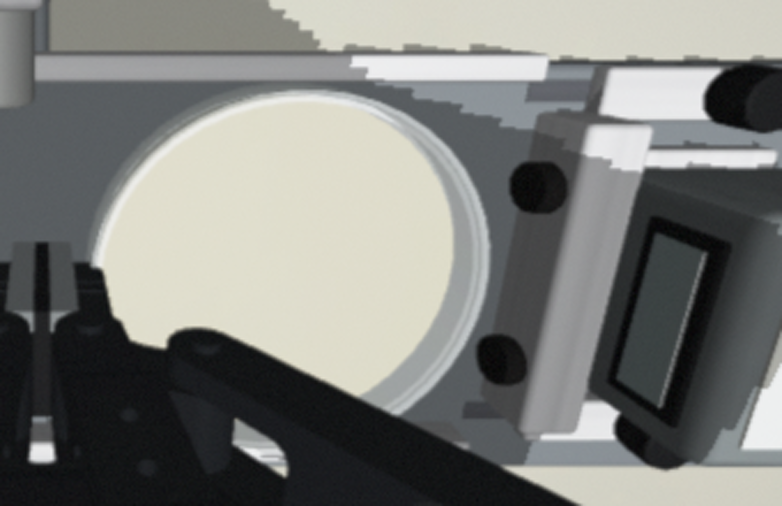

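Call:
{"api": "carry_out", "payload": {
  "moves": [
    [0.01,0,0,0,-1],
    [0.02,0,0,0,-1],
    [0.03,0,0,0,-1],
    [0.04,0,0,0,-1],
    [0.05,0,0,0,-1],
    [0.05,0,0,0,-1]
  ]
}}

```text
clock: 17.45
eef_pos: [0.5743, -0.123, 0.0403]
tool_rot: [0.998, 0.063, 0.0, 0.0]
ft_force: [-0.3, -0.0, 1.2]
grip_width: 0.0
```

```bash
python3 - <<'E'
from h import *
st([.073,-.0985,.04])
from workcell import imaging
a=imaging.camera('wrist')[:,:,::-1].copy(); cv2.imwrite('pics/w10f.png',a)
cv2.imwrite('pics/w10.png',cv2.resize(a[120:340,300:640],None,fx=2.3,fy=2.3,interpolation=cv2.INTER_CUBIC))
E
```

```text
t 17.45 eef [ 0.5743 -0.123   0.0403] disp [ 0.0722 -0.0982  0.0403] F [-0.3 -0.   1.2] w 0.0 J [-0.21  0.58 -0.07  0.92  0.    1.23]
toolx ang rel disp 0.23 tilt [ 0. -0. -1.]
shift units [0.008 0.003 0.003]
```

View pics/w10.png

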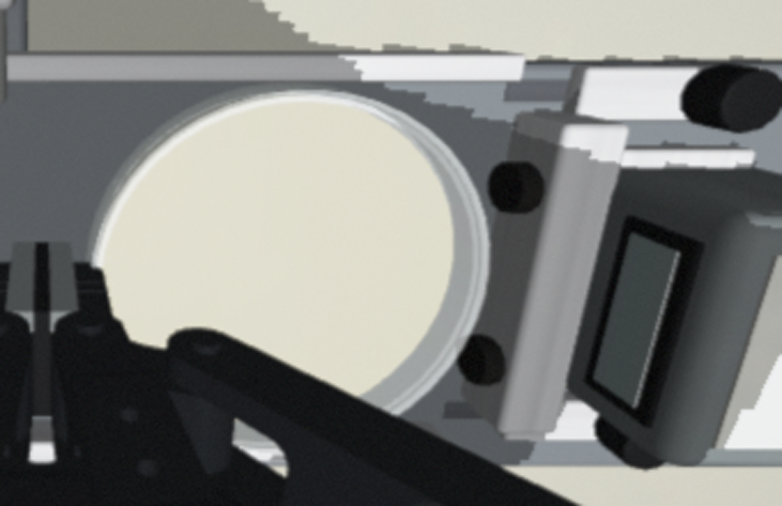

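Call:
{"api": "carry_out", "payload": {
  "moves": [
    [0.01,0,0,0,-1],
    [0.02,0,0,0,-1],
    [0.02,0,0,0,-1]
  ]
}}

```text
clock: 17.8
eef_pos: [0.5763, -0.1227, 0.0403]
tool_rot: [0.998, 0.063, 0.0, 0.0]
ft_force: [-0.8, 0.4, 0.7]
grip_width: -0.0002
```

Call:
{"api": "carry_out", "payload": {
  "moves": [
    [0.01,0,0,0,-1],
    [0.01,0,0,0,-1],
    [0.01,0,0,0,-1]
  ]
}}

```text
clock: 18.1
eef_pos: [0.5771, -0.1226, 0.0403]
tool_rot: [0.998, 0.063, 0.0, 0.0]
ft_force: [-0.2, 0.1, -0.3]
grip_width: -0.0002
```

```bash
python3 - <<'E'
from h import *
st([.073,-.0985,.04])
from workcell import imaging
a=imaging.camera('wrist')[:,:,::-1].copy(); cv2.imwrite('pics/w11f.png',a)
cv2.imwrite('pics/w11.png',cv2.resize(a[120:340,300:640],None,fx=2.3,fy=2.3,interpolation=cv2.INTER_CUBIC))
E
```

```text
t 18.1 eef [ 0.5771 -0.1226  0.0403] disp [ 0.075  -0.0982  0.0403] F [-0.2  0.1 -0.3] w -0.0002 J [-0.21  0.59 -0.06  0.92  0.    1.24]
toolx ang rel disp 0.22 tilt [ 0.  0. -1.]
shift units [-0.02   0.003  0.003]
```

View pics/w11.png

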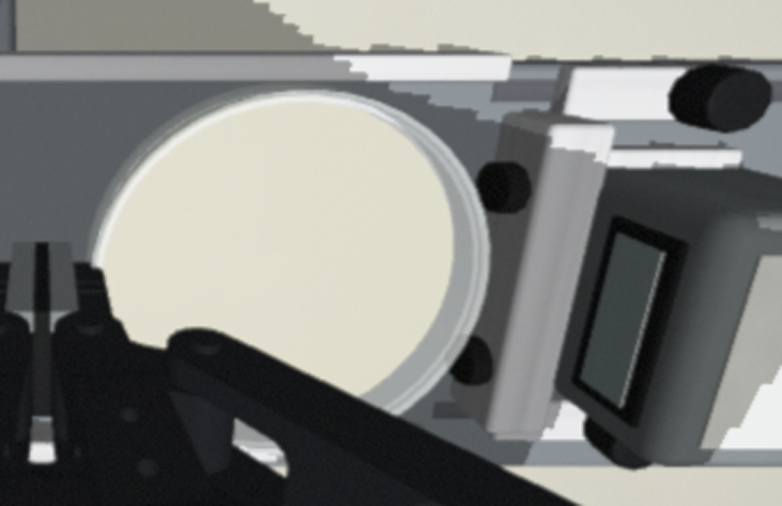

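```bash
python3 - <<'E'
from h import *
m=model('wrist'); p=np.load('pose.npy'); c,s=np.cos(p[2]),np.sin(p[2])
def dd(u,z):
    w=ray(m,u,z); d=w[:2]-p[:2]; return np.round([c*d[0]+s*d[1],-s*d[0]+c*d[1]],4)
for z in(.014,.018,.022,.026):
    print(z,[dd(np.array(u)/2.3+[300,120],z) for u in((478,188),(452,360))])
a=cv2.imread('pics/w11f.png')
t=np.linspace(0,6.3,80)
for (x,y,col) in((.1315,-.0975,(0,0,255)),):
  for l in (np.c_[x+.045*np.cos(t),y+.045*np.sin(t),0*t+.025],np.c_[x+.0435*np.cos(t),y+.0435*np.sin(t),0*t+.0105]):
    cv2.polylines(a,[proj(m,D2W(p,np.array(l))).round().astype(np.int32)],False,col,1)
cv2.imwrite('pics/w11o.png',cv2.resize(a[120:340,300:640],None,fx=2.3,fy=2.3,interpolation=cv2.INTER_CUBIC))
E
```

```text
0.014 [array([ 0.1768, -0.076 ]), array([ 0.1785, -0.1212])]
0.018 [array([ 0.1739, -0.0747]), array([ 0.1756, -0.1187])]
0.022 [array([ 0.1711, -0.0735]), array([ 0.1728, -0.1162])]
0.026 [array([ 0.1683, -0.0722]), array([ 0.1699, -0.1137])]
```

View pics/w11o.png

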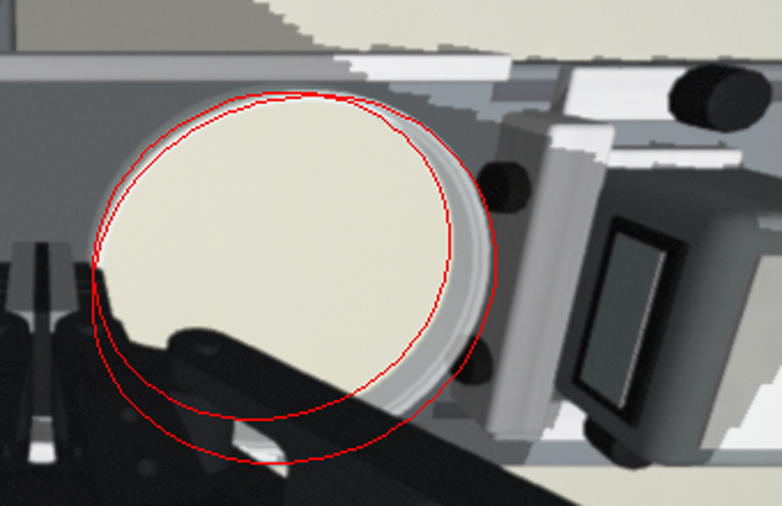

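Call:
{"api": "carry_out", "payload": {
  "moves": [
    [0.01,0,0,0,-1],
    [0.01,0,0,0,-1],
    [0.01,0,0,0,-1]
  ]
}}

```text
clock: 18.45
eef_pos: [0.5781, -0.1225, 0.0403]
tool_rot: [0.998, 0.063, 0.0, -0.0]
ft_force: [0.5, 0.3, -0.2]
grip_width: 0.0003
```

Call:
{"api": "carry_out", "payload": {
  "moves": [
    [0.01,0,0,0,-1],
    [0.01,0,0,0,-1],
    [0.01,0,0,0,-1]
  ]
}}

```text
clock: 18.75
eef_pos: [0.5791, -0.1223, 0.0403]
tool_rot: [0.998, 0.063, 0.0, 0.0]
ft_force: [0.3, -0.4, 0.5]
grip_width: 0.0001
```

```bash
python3 - <<'E'
from h import *
st([.073,-.0985,.04])
from workcell import imaging
a=imaging.camera('wrist')[:,:,::-1].copy(); cv2.imwrite('pics/w12f.png',a)
cv2.imwrite('pics/w12.png',cv2.resize(a[120:340,300:640],None,fx=2.3,fy=2.3,interpolation=cv2.INTER_CUBIC))
E
```

```text
t 18.75 eef [ 0.5791 -0.1223  0.0403] disp [ 0.077  -0.0982  0.0403] F [ 0.3 -0.4  0.5] w 0.0001 J [-0.21  0.59 -0.06  0.92 -0.    1.24]
toolx ang rel disp 0.23 tilt [ 0. -0. -1.]
shift units [-0.04   0.003  0.003]
```

View pics/w12.png

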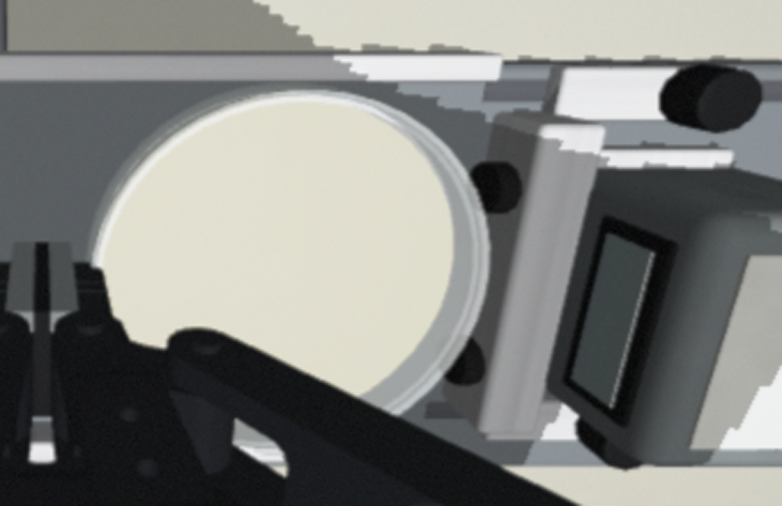

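Call:
{"api": "carry_out", "payload": {
  "moves": [
    [0.01,0,0,0,-1],
    [0.01,0,0,0,-1],
    [0.01,0,0,0,-1]
  ]
}}

```text
clock: 19.1
eef_pos: [0.5801, -0.1222, 0.0403]
tool_rot: [0.998, 0.063, 0.0, -0.0]
ft_force: [-0.7, 0.2, 0.5]
grip_width: -0.0001
```

Call:
{"api": "carry_out", "payload": {
  "moves": [
    [0.01,0,0,0,-1],
    [0.01,0,0,0,-1],
    [0.01,0,0,0,-1]
  ]
}}

```text
clock: 19.4
eef_pos: [0.5811, -0.1221, 0.0403]
tool_rot: [0.998, 0.063, 0.0, 0.0]
ft_force: [0.7, -0.6, -0.4]
grip_width: -0.0001
```

```bash
python3 - <<'E'
from h import *
st([.073,-.0985,.04])
from workcell import imaging
a=imaging.camera('wrist')[:,:,::-1].copy(); cv2.imwrite('pics/w13f.png',a)
cv2.imwrite('pics/w13.png',cv2.resize(a[120:340,300:640],None,fx=2.3,fy=2.3,interpolation=cv2.INTER_CUBIC))
E
```

```text
t 19.4 eef [ 0.5811 -0.1221  0.0403] disp [ 0.0791 -0.0982  0.0403] F [ 0.7 -0.6 -0.4] w -0.0001 J [-0.21  0.59 -0.05  0.93 -0.    1.24]
toolx ang rel disp 0.23 tilt [ 0. -0. -1.]
shift units [-0.061  0.003  0.003]
```

View pics/w13.png

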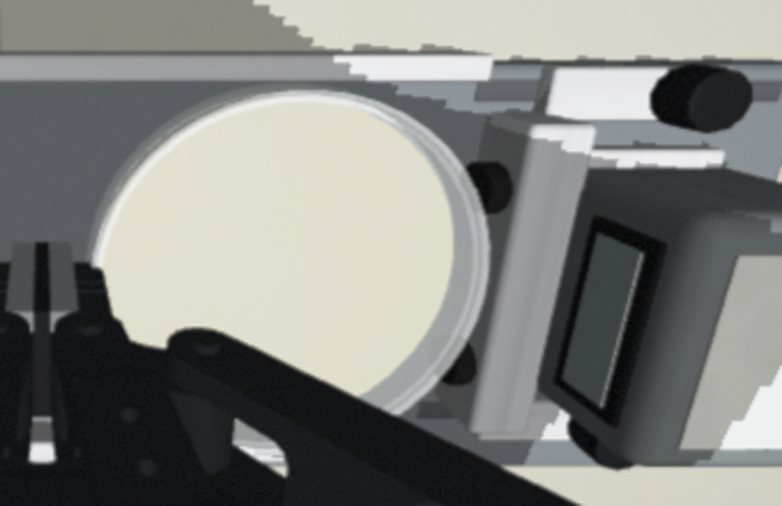

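Call:
{"api": "carry_out", "payload": {
  "moves": [
    [0.01,0,0,0,-1],
    [0.01,0,0,0,-1],
    [0.01,0,0,0,-1]
  ]
}}

```text
clock: 19.75
eef_pos: [0.5821, -0.1219, 0.0403]
tool_rot: [0.998, 0.063, 0.0, -0.0]
ft_force: [0.1, -0.6, 0.1]
grip_width: -0.0002
```

```bash
python3 - <<'E'
from h import *
st()
from workcell import imaging
a=imaging.camera('wrist')[:,:,::-1].copy(); cv2.imwrite('pics/w14f.png',a)
cv2.imwrite('pics/w14.png',cv2.resize(a[120:340,300:640],None,fx=2.3,fy=2.3,interpolation=cv2.INTER_CUBIC))
cv2.imwrite('pics/s14.png',cv2.resize(imaging.camera('scene')[180:240,320:440,::-1],None,fx=6,fy=6,interpolation=cv2.INTER_CUBIC))
E
```

```text
t 19.75 eef [ 0.5821 -0.1219  0.0403] disp [ 0.08   -0.0982  0.0403] F [ 0.1 -0.6  0.1] w -0.0002 J [-0.21  0.6  -0.05  0.93  0.    1.24]
toolx ang rel disp 0.23 tilt [ 0.  0. -1.]
```

View pics/w14.png

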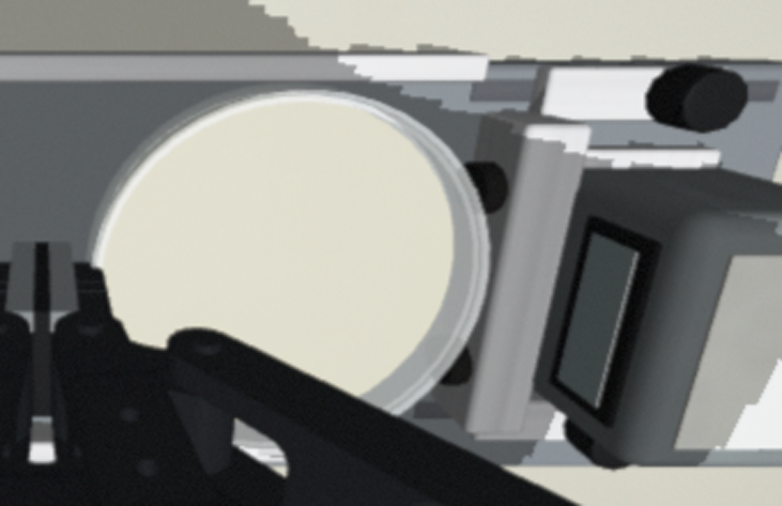

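View pics/s14.png

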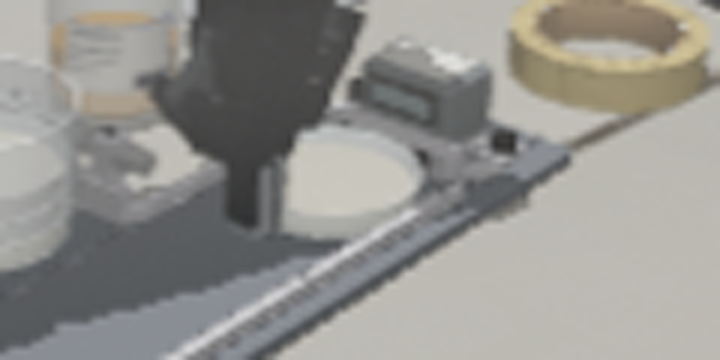

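Call:
{"api": "carry_out", "payload": {
  "moves": [
    [0.01,0,0,0,-1],
    [0.01,0,0,0,-1],
    [0.01,0,0,0,-1]
  ]
}}

```text
clock: 20.15
eef_pos: [0.583, -0.1218, 0.0403]
tool_rot: [0.998, 0.063, -0.0, 0.0]
ft_force: [-0.4, -1.0, -0.5]
grip_width: -0.0
```

Call:
{"api": "carry_out", "payload": {
  "moves": [
    [0.01,0,0,0,-1],
    [0.01,0,0,0,-1],
    [0.01,0,0,0,-1]
  ]
}}

```text
clock: 20.45
eef_pos: [0.5834, -0.1218, 0.0402]
tool_rot: [0.998, 0.063, -0.001, 0.0]
ft_force: [-3.4, -0.9, 0.9]
grip_width: -0.0002
```

```bash
python3 - <<'E'
from h import *
st()
from workcell import imaging
a=imaging.camera('wrist')[:,:,::-1].copy(); cv2.imwrite('pics/w15f.png',a)
cv2.imwrite('pics/w15.png',cv2.resize(a[120:340,300:640],None,fx=2.3,fy=2.3,interpolation=cv2.INTER_CUBIC))
E
```

```text
t 20.45 eef [ 0.5834 -0.1218  0.0402] disp [ 0.0814 -0.0982  0.0402] F [-3.4 -0.9  0.9] w -0.0002 J [-0.21  0.6  -0.04  0.93 -0.    1.24]
toolx ang rel disp 0.22 tilt [-0.001 -0.    -1.   ]
```

View pics/w15.png

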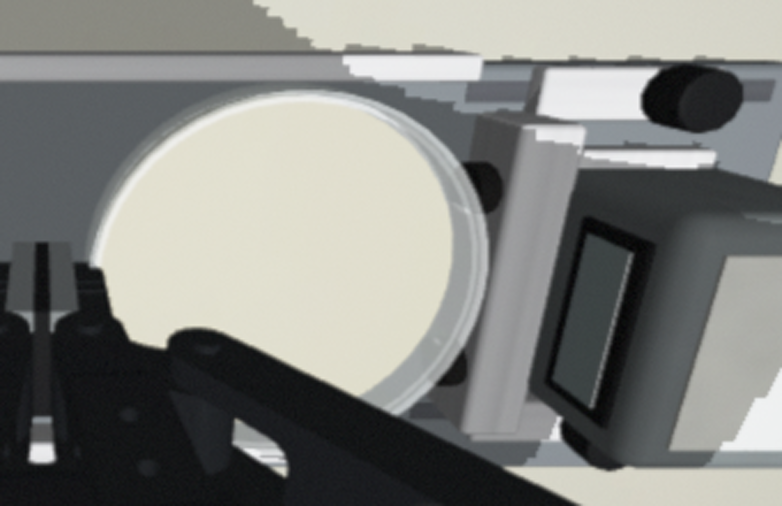

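Call:
{"api": "carry_out", "payload": {
  "moves": [
    [-0.01,0,0,0,-1],
    [-0.03,0,0,0,-1],
    [-0.07,0,0,0,-1],
    [-0.12,0,0,0,-1],
    [-0.2,0,0,0,-1],
    [-0.3,0,0,0,-1],
    [-0.4,0,0,0,-1],
    [-0.4,0,0,0,-1]
  ]
}}

```text
clock: 21.3
eef_pos: [0.5422, -0.1268, 0.0401]
tool_rot: [0.998, 0.063, -0.001, -0.0]
ft_force: [0.2, -0.8, -0.2]
grip_width: 0.0004
```

Call:
{"api": "carry_out", "payload": {
  "moves": [
    [0,0,-0.2,0,-1],
    [0,0,-0.4,0,-1],
    [0,0,-0.6,0,-1],
    [0,0,-0.8,0,-1],
    [0,0,-1.0,0,-1]
  ]
}}

```text
clock: 21.8
eef_pos: [0.5444, -0.1268, 0.1412]
tool_rot: [0.998, 0.063, 0.0, 0.0]
ft_force: [0.5, -0.3, -0.1]
grip_width: -0.0
```

Call:
{"api": "carry_out", "payload": {
  "moves": [
    [-0.2,0,-0.2,0,-1],
    [-0.4,0,-0.4,0,-1],
    [-0.6,0,-0.6,0,-1],
    [-0.8,0,-0.6,0,-1],
    [-1.0,0,-0.6,0,-1],
    [-1.0,0,-0.6,0,-1]
  ]
}}

```text
clock: 22.4
eef_pos: [0.4431, -0.1394, 0.2007]
tool_rot: [0.998, 0.062, -0.0, -0.0]
ft_force: [-0.3, 0.0, 0.5]
grip_width: -0.0
```

```bash
python3 - <<'E'
from h import *
st()
from workcell import imaging
t=imaging.camera('top')[:,:,::-1]; cv2.imwrite('pics/t16.png',t)
cv2.imwrite('pics/t16z.png',cv2.resize(t[110:260,190:400],None,fx=800/210,fy=800/210,interpolation=cv2.INTER_CUBIC))
cv2.imwrite('pics/s16.png',cv2.resize(imaging.camera('scene')[120:260,200:440,::-1],None,fx=3.3,fy=3.3))
m=model('wrist'); np.save('mw.npy',m,allow_pickle=True)
a=imaging.camera('wrist')[:,:,::-1].copy(); cv2.imwrite('pics/w16.png',a)
E
```

```text
t 22.4 eef [ 0.4431 -0.1394  0.2007] disp [-0.06   -0.0986  0.2007] F [-0.3  0.   0.5] w -0.0 J [-0.3   0.2  -0.19  1.18 -0.    1.14]
toolx ang rel disp 0.15 tilt [-0.001  0.    -1.   ]
```

View pics/t16z.png

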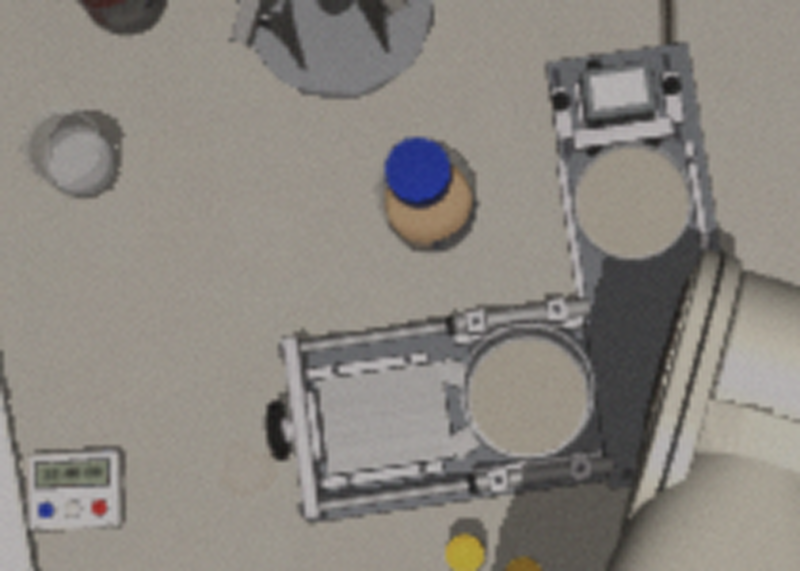

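View pics/s16.png

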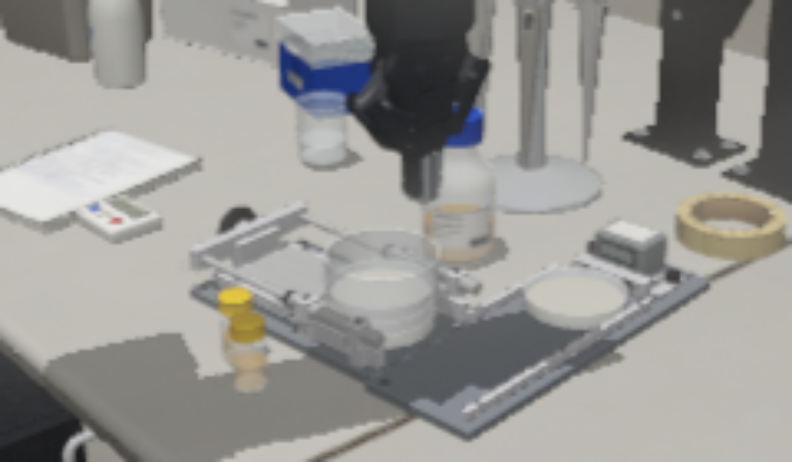

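View pics/w16.png

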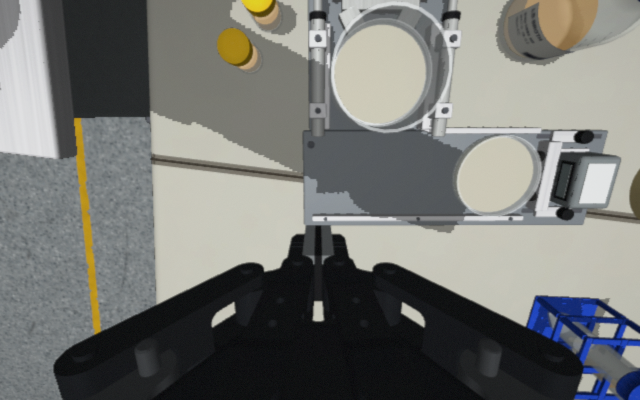

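```bash
python3 - <<'E'
from h import *
m=model('top'); p=np.load('pose.npy')
c,s=np.cos(p[2]),np.sin(p[2])
def dd(M,u,z):
    w=ray(M,u,z); d=w[:2]-p[:2]; return np.round([c*d[0]+s*d[1],-s*d[0]+c*d[1]],4)
g=cv2.imread('pics/t16.png')[110:260,190:400].astype(int)
n,l,stt,cen=cv2.connectedComponentsWithStats(((g[:,:,2]-g[:,:,0])>18).astype(np.uint8))
for i in range(1,n):
    if 400<stt[i,4]<1500: print(stt[i],dd(m,cen[i]+[190,110],.023))
a=cv2.imread('pics/top0.png')[135:160,330:375]; b=cv2.imread('pics/t16.png')[135:160,330:375]
for q in(a,b): print()
z=np.vstack([cv2.resize(q,None,fx=12,fy=12,interpolation=cv2.INTER_NEAREST) for q in(a,b)])
cv2.imwrite('pics/cmp.png',z[:600])
mw=np.load('mw.npy',allow_pickle=True).item()
w=cv2.imread('pics/w16.png')[110:240,430:630]
cv2.imwrite('pics/w16z.png',cv2.resize(w,None,fx=4,fy=4,interpolation=cv2.INTER_CUBIC))
for y in(-.12,-.0985,-.077):
  print(y,[proj(m,D2W(p,[x,y,.018]))[0].round(1) for x in(.17,.174,.178)],[((proj(mw,D2W(p,[x,y,.018]))[0]-[430,110])*4).round(0) for x in(.17,.174,.178)])
E
```

```text
[152  39  28  28 553] [ 0.1341 -0.0972]
[124  90  29  29 595] [-0.0004  0.0009]


-0.12 [array([361.6, 149.9]), array([361.4, 148.6]), array([361.1, 147.2])] [array([367., 348.]), array([381., 348.]), array([396., 348.])]
-0.0985 [array([354.2, 150.9]), array([354. , 149.6]), array([353.8, 148.3])] [array([382., 272.]), array([397., 272.]), array([411., 272.])]
-0.077 [array([346.8, 152. ]), array([346.6, 150.6]), array([346.4, 149.3])] [array([398., 194.]), array([413., 194.]), array([428., 194.])]
```

View pics/cmp.png

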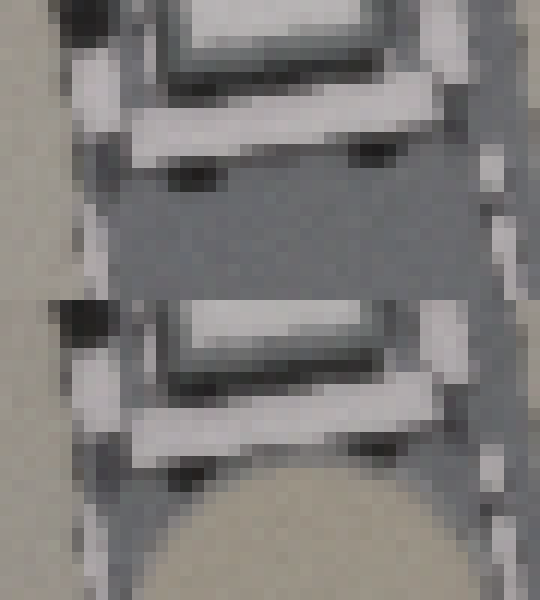

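View pics/w16z.png

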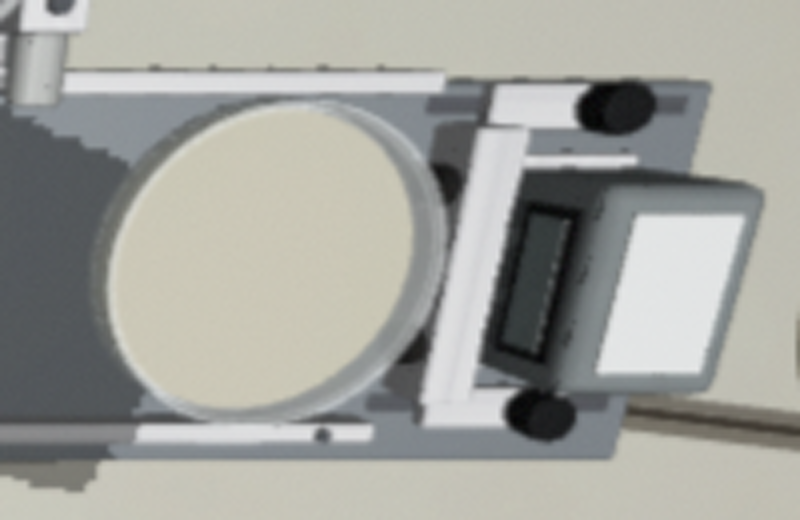

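```bash
python3 - <<'E'
from workcell import order
print(order.job_done())
E
```

```text
the job is handed in; nothing more can be done
None
```

I pressed the plunger once to its hard stop and let it spring back. One plate came out onto the landing and the stack dropped. With the closed fingertips I then pushed that plate along the lane until it touched the reader's bumpers. I backed the arm away, clear of everything, and handed the job in at about 22.5 s of the 54 s limit.

- **Press:** the button stopped moving while the force rose from 8 to 15 N, so it reached the hard stop.
- **Contact at the stop:** force appeared only at the last 1 mm step, about 3.4 N. The plate then lay flat in the lane, and the force was back to noise after I backed off.
- **Rest of the bench:** the last pictures show the plunger out and the rest of the stack still in the magazine. No bystander had visibly moved in those views, but the pen was outside them, so I did not check it.
- **Disagreement in position:** the cameras put the plate centre 39 to 40.5 mm before my reading of the bumper fronts, where 43.5 mm was expected. That is 3 to 5 mm past the nominal seat, inside the 7 mm limit, but the calibration is only good to about 2 mm. The plate seems to sit slightly between the two bumpers. I left it there because it was resting against the stop.

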